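# Push the spice tagine through the gallery doorway

## Robot

A 6-joint arm with a two-finger parallel gripper is mounted at the origin on a cart in front of the work surface, level with it; the furniture and walls round the work are solid. World frame = base frame: x ahead of the robot, y to its left, z up, the work surface at z = 0. Lengths are in m, angles in rad, forces in N, time in s.
With the tool pointing down it reaches from about 0.3 to 0.775 m from the base axis. Payload 14.6 kg.
Tool frame: the origin (TCP) lies at the very end of the fingers, on their centre line; the grasp point (between the pads) lies 19 mm behind it (ctrl.hold_point_z is the distance from the TCP to the grasp point, in m); x points along the fingers, y is the direction in which the jaws open and shut, and the axes are right-handed (so a half turn about x gives the same grasp; the last joint's range is limited). The gripper opens to 94 mm and grips with 3 to 60 N. Pads are 16 mm wide; open, the fingers measure 119 mm over their backs; the gripper's body (75 mm by 177 mm) begins 78 mm behind the grasp point.
Start: joints at [1.194, 0.3, 1.521, -0, 1.321, -0.067], TCP at [0.168, 0.524, 0.205] pointing down, gripper open.
Joint ranges: [-3.03, 3.03], [-0.79, 2.21], [0.23, 2.52], [-1.04, 4.18], [0, 3.07], [-2.55, 2.55]. Speed limits (rad/s): [2.22, 2.22, 2.57, 3.14, 3.14, 3.14].

## Interface

Orientations are given as [roll, pitch, yaw] about the fixed x, y, z axes, in that order (R = Rz(yaw) Ry(pitch) Rx(roll)).
In Python, from station import get_obs, camera, ticket, ctrl gives the robot as it stands.
- The arm moves only by the tool step_arm, never from a script. Its argument "motion" is a list that holds one entry, the list of rows, each a list of 6 numbers: the shift along the tool's x, y, z in m, then the turn, a rotation vector about the tool's x, y, z in degrees. A call has 1 to 12 rows; each row shifts and turns the commanded pose from where the row before left it, along the tool's axes as they then stand; what a row does not reach is not made up. A row lasts 1/8 s, in which the tool goes at most 62.5 mm and 10.7 degrees, less where a joint would pass 70% of its speed; a pose out of reach is approached as far as the arm can. A call is refused whole if a number of a shift passes 0.0625 or a number of a turn 10.7, either way. A call with a gripper value outside its range is refused whole. "fingers" is the finger opening in m, from 0 to 0.094, set as the call begins (left out, the last holds). The fingers move at their own pace and stop on an object; "squeeze" is the grip in N (left out, the last holds). Time passes only in rows, so rows that do not move let the fingers close. It gives the time, the measured TCP pose, the force and the opening at its end, in the units of the state.
- get_obs(): the state, without advancing time (a new reading comes with each control period).
- camera(name): name is "scene" or "top"; returns a dict with "pixels" (384x512x3 uint8, red, green, blue), "fx", "fy", "cx", "cy" (pixels), "k1" (the pictures are not rectified: a ray, as slopes to the right and down, at radius r is drawn at 1 + k1 r^2 times it, then the intrinsics apply), "extrinsics" (4x4, takes a point from world to camera coordinates). Camera axes: x right, y up, looking along -z (the intrinsics and any distortion apply to the point x, -y, -z); pixel columns grow to the right and rows downward; lengths in m; the calibration is good to about 2 mm. A picture is of the moment at which its call begins. There is no depth.
- ticket.hand_in(): hands the job in, once; it reports no verdict.
The state is a dict: "time_s": time; "qpos": joint angles; "joint_vel": joint speeds; "tau": joint torques, N m; "ee_pos": TCP position; "eef_rot": TCP orientation; "force": force on the tool from outside, world axes, zero at the start; "moment": the same for the moment, N m; "grip_width": finger opening in m.
Only numpy, scipy, OpenCV 4.12 (cv2) and the standard library are available. Lean on these libraries where they do the work, as an engineer would, in place of code of your own. Each camera call takes 0.05 s, during which the arm holds its last target.

## Task

Push the yellow spice tagine along the worktop with the fingers, through the doorway between the two posts of the low wooden gallery, until the whole dish stands inside the gallery. Only push it: do not grip it by the knob, lift it or tip it, and leave the other things where they stand. Finish with the hand clear.

Things in the scene. Friction and masses are not known exactly. Their poses are not given: they have to be found in the camera images.
- tagine: Yellow spice tagine, loose, about 0.16 kg, 100 mm high; slides, does not roll. Origin: centre of its underside, z up. Foot 72 mm wide up to 6 mm height, then the round base dish, its widest part: 100 mm diameter at 15 to 22 mm height; push there, low down. The cone lid is fixed to the dish and narrows to a knob (28 mm wide, 84 to 100 mm up).
- gallery: Low rectangle of pale wood rails (26 mm high, 12 thick, no floor) fixed to the worktop, with a doorway 108 mm clear in the middle of its front rail. Origin: on the worktop at the doorway's middle, on the front rail's centre line; x runs along that rail, y points through the doorway to the inside (robot's left, within 0.3 rad). Inside: x -115 to 115, y 6 to 150 mm. Dish wholly in: its centre at y >= 58 mm.
- post_near (a point): Top of the doorway post nearer the robot (gallery x = -62 mm): round, 16 mm diameter, 36 mm high with its brass cap, fixed.
- post_far (a point): Top of the doorway post farther from the robot (gallery x = +62 mm), like the other.
- tagine_knob (a point): Middle of the tagine's knob, 92 mm above the origin of the tagine.
- spice_jar: Spice jar with a yellow cap, loose, 45 x 44 x 100 mm, in the back corner inside the gallery that is farther from the robot, centred at about x = 88, y = 122 mm of the gallery. Origin: centre of its underside.
- mill: Wooden pepper mill, loose, 55 mm diameter, 138 mm high, at the back. Origin: centre of its underside.
- garlic: Garlic bulb, loose, about 60 mm, at the back. Origin: centre of its underside.
- tomato: Red tomato, loose, about 72 mm wide and 69 mm high, at the right. Origin: centre of its underside.
- onion: Brown onion, loose, about 70 mm wide and 77 mm high, at the right. Origin: centre of its underside.
- melon: Pale round melon, loose, about 125 mm, at the left beyond the gallery. Origin: centre of its underside.
Things that resemble listed ones, but are neither listed nor needed, are in the scene too. Leave any blue look-alike of the tagine alone.

How it is judged:
By the outcome, as a careful person would: the job done as asked, in the order asked, and still so for the second after the job is handed in, with the robot touching nothing.
It also fails if it takes over 64 s, if anything falls off the work surface, if the arm or the gripper's body presses on something with over 40 N, if the wrist force passes 120 N, or if a joint passes its speed limit or range.

## Working session

There is one attempt and no reset: what is moved stays moved. The work goes in short steps, Python scripts to look and compute and a tool call to move; the robot and the scene stay as the last step left them, time stands still between calls to the robot, and variables do not carry over. Pictures are saved under pics/ and viewed, and the job is handed in when it is done.

Besides the shell and the picture viewer there is one more tool, called by a JSON object that holds its "op" and its "data", one argument or row to a line. step_arm: Moves the arm, as the interface text tells. Its arguments: {"type":"object","properties":{"motion":{"type":"array","items":{"type":"array","items":{"type":"array","items":{"type":"number"}}}},"fingers":{"type":"number"},"squeeze":{"type":"number"}},"required":["motion"]}

```bash
mkdir -p pics; ls
python3 - <<'E'
from station import get_obs,camera
import cv2
o=get_obs();print({k:o[k] for k in('time_s','qpos','ee_pos','eef_rot','grip_width','force')})
for n in('scene','top'):
    c=camera(n);cv2.imwrite(f'pics/{n}0.png',c['pixels'][:,:,::-1]);print(n,c['fx'],c['fy'],c['cx'],c['cy'],c['k1'],c['extrinsics'])
E
```

```text
pics
{'time_s': 0.0, 'qpos': array([ 1.19437433e+00,  3.00451212e-01,  1.52158424e+00, -1.42284230e-06,
        1.32069738e+00, -6.65812501e-02]), 'ee_pos': array([0.16759509, 0.52356672, 0.2048959 ]), 'eef_rot': array([-1.63616884,  1.56965615, -1.94600924]), 'grip_width': 0.09418507704306066, 'force': array([ 0.34912722, -0.39802247,  0.41849082])}
scene 421.3933037887527 421.3933037887527 250.1639681897366 189.9533541691159 -0.01152021673496875 [[ 0.56785511 -0.82312187 -0.00330983 -0.28133911]
 [ 0.51056685  0.34907     0.78579363 -0.34138519]
 [-0.64564856 -0.44790682  0.61847993 -1.38316079]
 [ 0.          0.          0.          1.        ]]
top 390.3922774900514 390.3922774900514 258.65091081340665 185.03383068157913 -0.01355646720755851 [[-0.02580707 -0.99946999 -0.01984256  0.03501219]
 [ 0.99444135 -0.02769399  0.10158463 -0.54872221]
 [-0.10208031 -0.01711066  0.99462899 -1.25365201]
 [ 0.          0.          0.          1.        ]]
```

View pics/scene0.png

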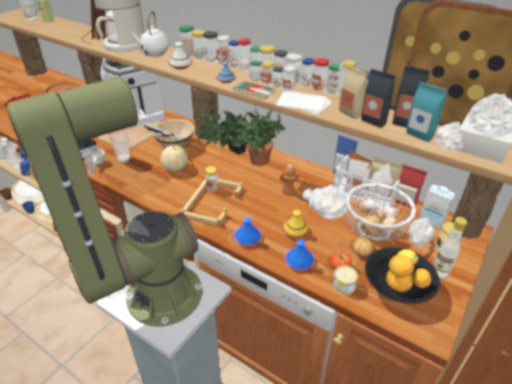

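View pics/top0.png

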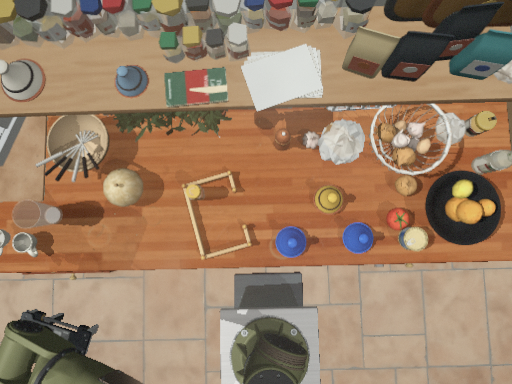

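Scene and top views: the yellow tagine is at top (330,200) / scene (296,226). Two blue look-alikes are at top (291,242) and (359,237). The gallery is at top (185–250, 175–258), with its doorway opening right toward the tagine. The only yellow one with a cone and knob is at (330,200), and the spice jar's yellow cap is at (193,190). I'll confirm this in crops.

Run:
```python
import cv2,numpy as np
a=cv2.imread('pics/top0.png')[160:275,165:375];b=cv2.imread('pics/scene0.png')[160:280,170:330]
cv2.imwrite('pics/c1.png',cv2.resize(a,None,fx=3.8,fy=3.8,interpolation=cv2.INTER_CUBIC))
cv2.imwrite('pics/c2.png',cv2.resize(b,None,fx=4.9,fy=4.9,interpolation=cv2.INTER_CUBIC))
```

```text
(no output)
```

View pics/c1.png

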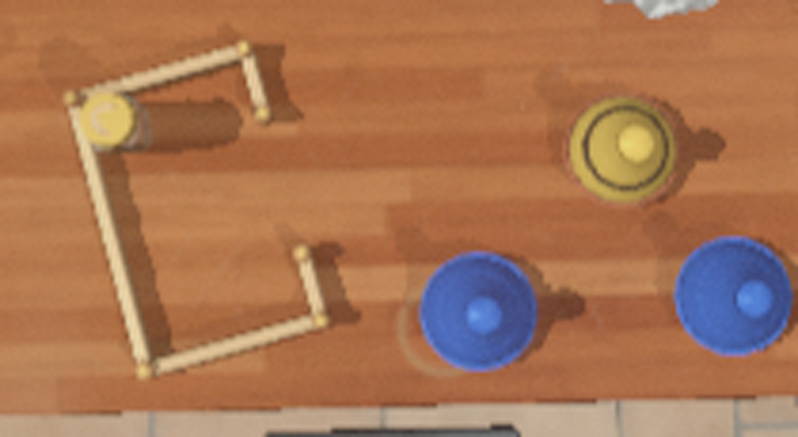

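View pics/c2.png

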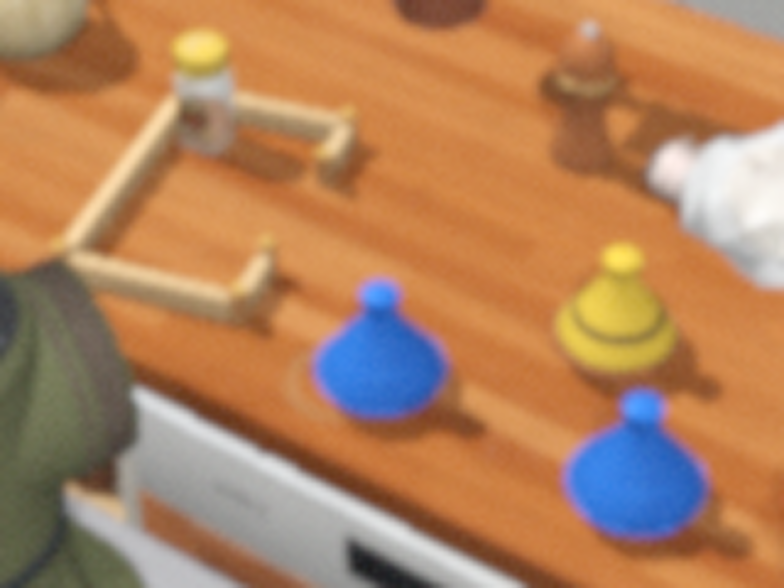

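```bash
cat > h.py <<'E'
import cv2,numpy as np
from station import camera
def load(n):
    c=camera(n);c['n']=n;return c
def ray(c,u,v):
    K=np.array([[c['fx'],0,c['cx']],[0,c['fy'],c['cy']],[0,0,1]])
    p=cv2.undistortPoints(np.array([[[u,v]]],float),K,np.array([c['k1'],0,0,0.]))[0,0]
    E=c['extrinsics'];R=E[:3,:3];o=-R.T@E[:3,3];d=R.T@np.array([p[0],-p[1],-1]);return o,d
def plane(c,u,v,z):
    o,d=ray(c,u,v);return o+d*(z-o[2])/d[2]
def tri(a,pa,b,pb):
    A=np.zeros((3,3));y=np.zeros(3);L=[]
    for c,p in((a,pa),(b,pb)):
        o,d=ray(c,*p);d/=np.linalg.norm(d);P=np.eye(3)-np.outer(d,d);A+=P;y+=P@o
    return np.linalg.solve(A,y)
def blobs(c,lo,hi,mn=25):
    h=cv2.cvtColor(c['pixels'],cv2.COLOR_RGB2HSV);m=cv2.inRange(h,np.array(lo),np.array(hi))
    n,l,s,ce=cv2.connectedComponentsWithStats(m)
    return [(s[i],ce[i],l==i) for i in range(1,n) if s[i][4]>mn]
E
python3 - <<'E'
from h import *
t=load('top');s=load('scene')
T=lambda x,y:(165+x/3.8-.37,160+y/3.8-.37); S=lambda x,y:(170+x/4.9-.4,160+y/4.9-.4)
for nm,a,b in(('near',(302,254),(266,242)),('far',(263,115),(325,158)),('knob',(636,143),(622,258)),('b1knob',(484,314),(379,296)),('b2knob',(754,298),(642,408))):
    print(nm,plane(t,*T(*a),.036 if nm in('near','far') else .092),tri(t,T(*a),s,S(*b)))
for nm,a in(('cf',(245,47)),('cn',(320,321)),('bf',(70,98)),('bn',(145,370))): print(nm,plane(t,*T(*a),.036))
for c in(t,s):
  for nm,lo,hi in(('Y',(22,120,70),(34,255,255)),('B',(105,130,60),(125,255,255))):
    for st,ce,m in blobs(c,lo,hi,60):
        print(c['n'],nm,st,ce)
E
```

```text
near [0.41540944 0.07062873 0.036     ] [0.41545055 0.07047788 0.03779553]
far [0.53498952 0.10152794 0.036     ] [0.536023   0.10112395 0.03119585]
knob [ 0.49850897 -0.20714092  0.092     ] [ 0.49810473 -0.20612268  0.09784364]
b1knob [ 0.36354939 -0.07860341  0.092     ] [ 0.36335646 -0.07800773  0.09468153]
b2knob [ 0.37075192 -0.29647943  0.092     ] [ 0.3706871  -0.29515495  0.09605224]
cf [0.59434044 0.11594601 0.036     ]
cn [0.35860974 0.05663146 0.036     ]
bf [0.55430266 0.26794329 0.036     ]
bn [0.32118712 0.20571313 0.036     ]
top Y [  0   0  16  23 183] [ 6.78142077 12.07103825]
top Y [452 179  21  19 259] [461.42084942 188.38223938]
top Y [187 185  13  13  92] [193.48913043 191.26086957]
top Y [315 189  17  23  73] [319.69863014 202.01369863]
top Y [320 190  19  18 221] [327.80090498 198.73755656]
top B [343 223  30  30 694] [357.52449568 237.48126801]
top B [277 227  27  30 537] [288.54003724 242.59962756]
scene Y [431  43  10  10  79] [435.32911392  47.59493671]
scene Y [260  47  14   6  66] [266.68181818  49.1969697 ]
scene Y [474  50  11  10  88] [478.90909091  54.35227273]
scene Y [447  52  13  12 119] [452.55462185  57.48739496]
scene Y [468  86  16  14 172] [475.26744186  92.15697674]
scene Y [284 210  23  25 342] [295.34795322 224.37719298]
scene Y [442 216  25  19 196] [456.19897959 224.14795918]
scene Y [395 249  24  16 271] [405.74169742 256.63837638]
scene B [ 21 159   7  15  63] [ 24.36507937 165.88888889]
scene B [235 218  25  27 393] [247.26463104 233.42748092]
scene B [287 240  26  29 475] [299.50526316 256.72842105]
```

Run:
```python
from h import *
from station import get_obs,ctrl
from scipy.spatial.transform import Rotation as R
o=get_obs();print(o['time_s'],R.from_euler('xyz',o['eef_rot']).as_matrix().round(3),ctrl.hold_point_z)
t=load('top');s=load('scene')
b,a=(165+622/3.8-.37,160+149.5/3.8-.37),0
print('dish',plane(t,*b,.0185))
for p in((318,150),(325,163),(345,165),(362,155),(365,135)): print('bag',p,plane(t,*p,.05),plane(t,*p,.1))
for nm,p in(('mill',(281,133)),('garlic',(312,140))):print(nm,plane(t,*p,.07))
a=s['pixels'][165:235,270:365]
cv2.imwrite('pics/c3.png',cv2.resize(a[:,:,::-1],None,fx=8,fy=8,interpolation=cv2.INTER_CUBIC))
a=t['pixels'][105:215,270:380]
cv2.imwrite('pics/c4.png',cv2.resize(a[:,:,::-1],None,fx=5,fy=5,interpolation=cv2.INTER_CUBIC))
```

```text
0.2 [[-0.     0.305  0.952]
 [-0.001  0.952 -0.305]
 [-1.    -0.001 -0.   ]] 0.0188
dish [ 0.49805922 -0.20728431  0.0185    ]
bag (318, 150) [ 0.65625082 -0.17584243  0.05      ] [ 0.64677033 -0.16889353  0.1       ]
bag (325, 163) [ 0.61292544 -0.19666942  0.05      ] [ 0.60517333 -0.18888966  0.1       ]
bag (345, 165) [ 0.60454393 -0.2608673   0.05      ] [ 0.59712618 -0.25052651  0.1       ]
bag (362, 155) [ 0.63568312 -0.31735556  0.05      ] [ 0.62702313 -0.30476128  0.1       ]
bag (365, 135) [ 0.70133476 -0.33061025  0.05      ] [ 0.69005574 -0.3174872   0.1       ]
mill [ 0.71140854 -0.05667155  0.07      ]
garlic [ 0.68553578 -0.15522853  0.07      ]
```

View pics/c3.png

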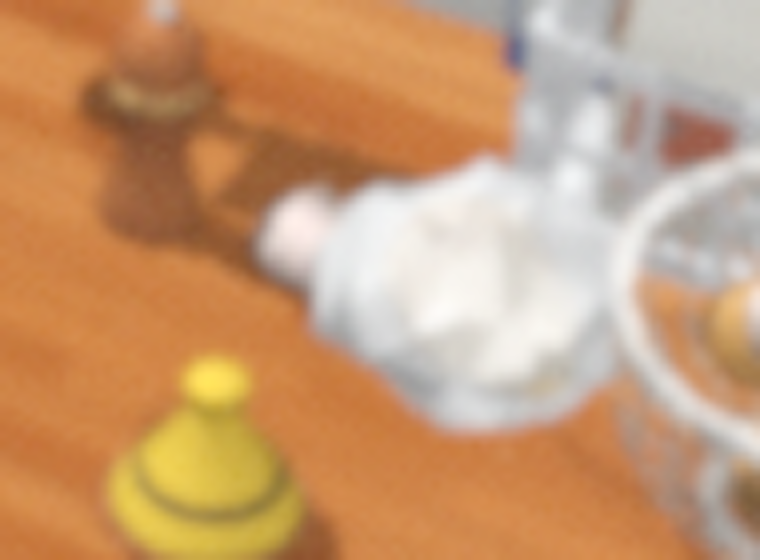

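View pics/c4.png

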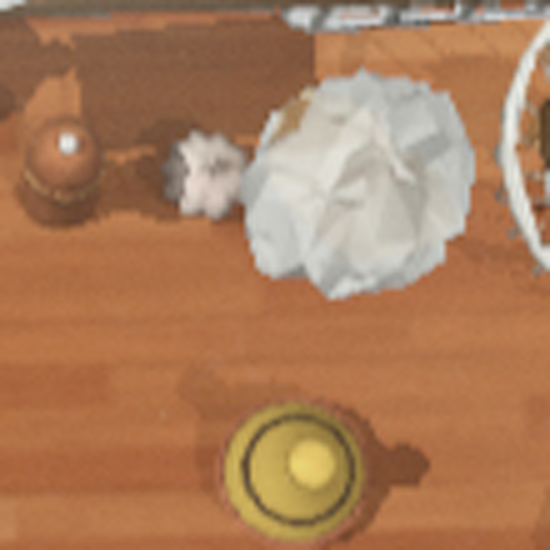

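```bash
cat > plan.py <<'E'
import numpy as np
def plan(p,h,steps):
    # steps: (target xyz, dturn deg per row); prints rows in tool axes; p start, h jaw heading deg
    for tgt,turn in steps:
        c,s=np.cos(np.radians(h)),np.sin(np.radians(h))
        d=np.array(tgt)-p; r=[-d[2],d[0]*c+d[1]*s,d[0]*s-d[1]*c]
        print(np.round(r,4),turn,'len',round(np.linalg.norm(d),4)); p=np.array(tgt,float);h-=turn
    print('heading',h)
E
python3 - <<'E'
from plan import *
W=np.array([(.168,.524,.205),(.40,.25,.2),(.494,-.02,.2),(.494,-.295,.2)])
L=np.r_[0,np.cumsum(np.linalg.norm(np.diff(W,axis=0),axis=1))]
n=18;print(L)
P=[[np.interp(l,L,W[:,k]) for k in range(3)] for l in np.linspace(0,L[-1],n+1)]
plan(np.array([.1676,.5236,.2049]),72.2,[(p,10 if i<7 else (2.2 if i==7 else 0)) for i,p in enumerate(P[1:])])
E
```

```text
[0.         0.35906128 0.64495636 0.91995636]
[ 0.0006 -0.0265  0.0436] 10 len 0.0511
[ 0.0007 -0.0191  0.0474] 10 len 0.0511
[ 0.0007 -0.0106  0.05  ] 10 len 0.0511
[ 0.0007 -0.0017  0.0511] 10 len 0.0511
[0.0007 0.0072 0.0506] 10 len 0.0511
[0.0007 0.0158 0.0486] 10 len 0.0511
[0.0007 0.024  0.0451] 10 len 0.0511
[0.     0.0154 0.0487] 2.2 len 0.051
[-0.      0.0168  0.0483] 0 len 0.0511
[-0.      0.0168  0.0483] 0 len 0.0511
[-0.      0.0168  0.0483] 0 len 0.0511
[-0.      0.0168  0.0483] 0 len 0.0511
[-0.      0.0104  0.0493] 0 len 0.0504
[-0.     -0.      0.0511] 0 len 0.0511
[-0.     -0.      0.0511] 0 len 0.0511
[-0.     -0.      0.0511] 0 len 0.0511
[-0.     -0.      0.0511] 0 len 0.0511
[-0.     -0.      0.0511] 0 len 0.0511
heading 2.6645352591003757e-15
```

{"op": "step_arm", "data": {
  "motion": [
    [[0,-0.026,0.044,10,0,0],[0,-0.019,0.047,10,0,0],[0,-0.011,0.05,10,0,0],[0,-0.002,0.051,10,0,0],[0,0.007,0.051,10,0,0],[0,0.016,0.049,10,0,0],[0,0.024,0.045,10,0,0],[0,0.015,0.049,2.2,0,0],[0,0.017,0.048,0,0,0],[0,0.017,0.048,0,0,0],[0,0.017,0.048,0,0,0],[0,0,0,0,0,0]]
  ],
  "fingers": 0.06
}}

```text
time_s: 1.8
ee_pos: [0.4681, 0.0562, 0.2053]
eef_rot: [-0.44, 1.571, -2.013]
force: [0.8, 0.6, 0.0]
grip_width: 0.0597
```

{"op": "step_arm", "data": {
  "motion": [
    [[0,0.004,0.05,0,0,0],[0,0.004,0.05,0,0,0],[0,0.004,0.05,0,0,0],[0,0.004,0.05,0,0,0],[0,0.004,0.05,0,0,0],[0,0.003,0.05,0,0,0],[0,0.003,0.051,0,0,0],[0.04,0,0,0,0,0],[0.03,0,0,0,0,0],[0,0,0,0,0,0]]
  ]
}}

```text
time_s: 3.05
ee_pos: [0.4934, -0.291, 0.1337]
eef_rot: [-2.191, 1.567, 2.522]
force: [0.0, 1.1, 0.7]
grip_width: 0.0599
```

Run:
```python
from h import *
t=load('top');s=load('scene')
a=cv2.resize(t['pixels'][110:290,230:430],None,fx=2.5,fy=2.5,interpolation=cv2.INTER_CUBIC)[:,:,::-1]
b=cv2.resize(s['pixels'][150:300,200:400],None,fx=2.5,fy=2.5,interpolation=cv2.INTER_CUBIC)[:,:,::-1]
cv2.imwrite('pics/d1.png',a);cv2.imwrite('pics/d2.png',b)
```

```text
(no output)
```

View pics/d1.png

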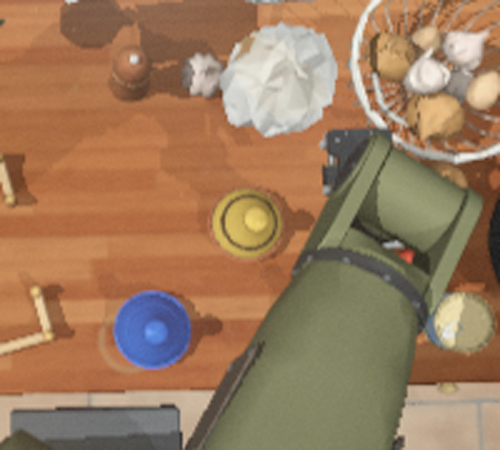

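View pics/d2.png

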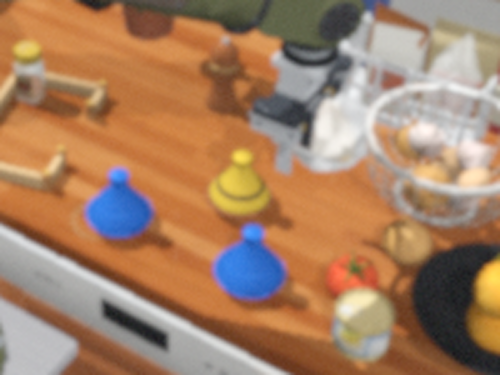

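Run:
```python
from h import *
t=load('top')
for z in(.2,.24,.3): print(z,plane(t,386,162,z),plane(t,362,163,z),plane(t,360,186,z))
for p in((372,140),(378,157),(395,170)): print(plane(t,*p,.1),plane(t,*p,.14))
```

```text
0.2 [ 0.58759226 -0.34653766  0.2       ] [ 0.58666032 -0.27834865  0.2       ] [ 0.52111258 -0.26923954  0.2       ]
0.24 [ 0.58146586 -0.33403455  0.24      ] [ 0.58056771 -0.26831761  0.24      ] [ 0.51739628 -0.25953873  0.24      ]
0.3 [ 0.57227626 -0.31527989  0.3       ] [ 0.57142879 -0.25327104  0.3       ] [ 0.51182182 -0.24498751  0.3       ]
[ 0.67352762 -0.33839891  0.1       ] [ 0.66505381 -0.32720536  0.14      ]
[ 0.61930662 -0.35396855  0.1       ] [ 0.61263513 -0.34225746  0.14      ]
[ 0.57710941 -0.40406333  0.1       ] [ 0.57184058 -0.39068707  0.14      ]
```

{"op": "step_arm", "data": {
  "motion": [
    [[0.03,0,0,0,0,0],[0.03,0,0,0,0,0],[0.025,0,0,0,0,0],[0.02,0,0,0,0,0],[0.015,0,0,0,0,0],[0,0,0,0,0,0],[0,0,0,0,0,0]]
  ]
}}

```text
time_s: 4.08
ee_pos: [0.4944, -0.2926, 0.0165]
eef_rot: [0.974, 1.569, -0.596]
force: [-0.0, 0.5, 0.4]
grip_width: 0.0601
```

{"op": "step_arm", "data": {
  "motion": [
    [[0.005,0.004,0,0,0,0],[0,0,-0.01,0,0,0],[0,0,-0.01,0,0,0],[0,0,-0.006,0,0,0],[0,0,-0.005,0,0,0],[0,0,-0.005,0,0,0],[0,0,-0.006,0,0,0],[0,0,-0.008,0,0,0],[0,0,-0.01,0,0,0],[0,0,-0.01,0,0,0],[0,0,-0.01,0,0,0],[0,0,0,0,0,0]]
  ]
}}

```text
time_s: 5.58
ee_pos: [0.4978, -0.2115, 0.0104]
eef_rot: [-2.448, 1.57, 2.266]
force: [0.6, 0.3, -0.2]
grip_width: 0.06
```

Run:
```python
from h import *
s=load('scene');t=load('top')
b=cv2.resize(s['pixels'][150:300,200:400],None,fx=3,fy=3,interpolation=cv2.INTER_CUBIC)[:,:,::-1]
cv2.imwrite('pics/e2.png',b)
```

```text
(no output)
```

View pics/e2.png

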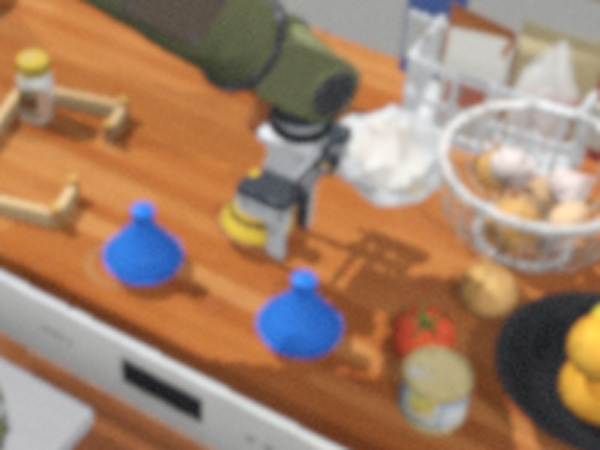

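The tagine sits upright in the fork of the fingers at (250,220) of this crop, moving with the hand. I'll continue the push.

{"op": "step_arm", "data": {
  "motion": [
    [[0,0,-0.008,0,0,0],[0,0,-0.011,0,0,0],[0,0,-0.013,0,0,0],[0,0,-0.014,0,0,0],[0,0,-0.014,0,0,0],[0,0,-0.014,0,0,0],[0,0,-0.014,0,0,0],[0,0,-0.014,0,0,0],[0,0,-0.014,0,0,0],[0,0,-0.01,0,0,0],[0,0,-0.007,0,0,0],[0,0,0,0,0,0]]
  ]
}}

```text
time_s: 7.18
ee_pos: [0.4976, -0.079, 0.0104]
eef_rot: [-2.265, 1.571, 2.448]
force: [0.4, -0.9, 0.3]
grip_width: 0.06
```

{"op": "step_arm", "data": {
  "motion": [
    [[0,0,0.015,0,0,0],[0,0,0.015,0,0,0],[0,0,0,-9,0,0],[0,0,0,-5.3,0,0],[0,0,0,0,0,0]]
  ]
}}

```text
time_s: 7.8
ee_pos: [0.4976, -0.1105, 0.0104]
eef_rot: [-0.127, 1.571, -1.449]
force: [0.6, -0.4, -0.9]
grip_width: 0.06
```

Run:
```python
from h import *
s=load('scene');t=load('top')
a=cv2.resize(t['pixels'][150:280,170:370],None,fx=4,fy=4,interpolation=cv2.INTER_CUBIC)[:,:,::-1]
b=cv2.resize(s['pixels'][150:290,170:350],None,fx=4,fy=4,interpolation=cv2.INTER_CUBIC)[:,:,::-1]
cv2.imwrite('pics/f1.png',a);cv2.imwrite('pics/f2.png',b)
```

```text
(no output)
```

View pics/f1.png

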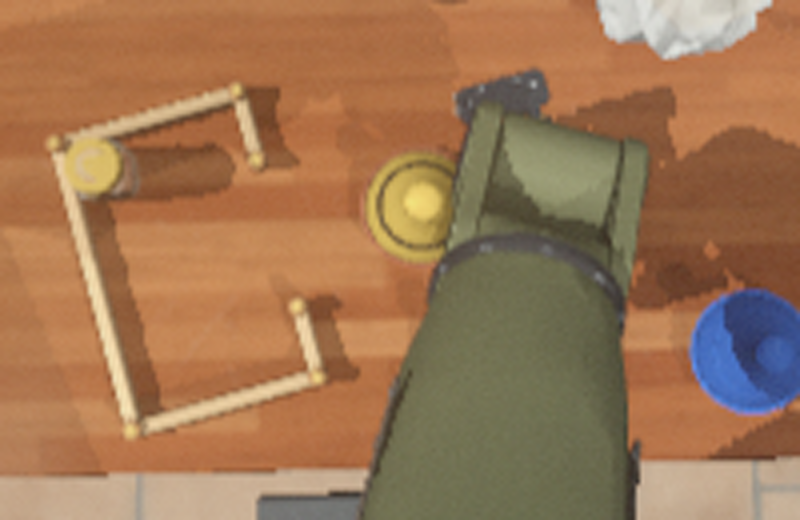

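View pics/f2.png

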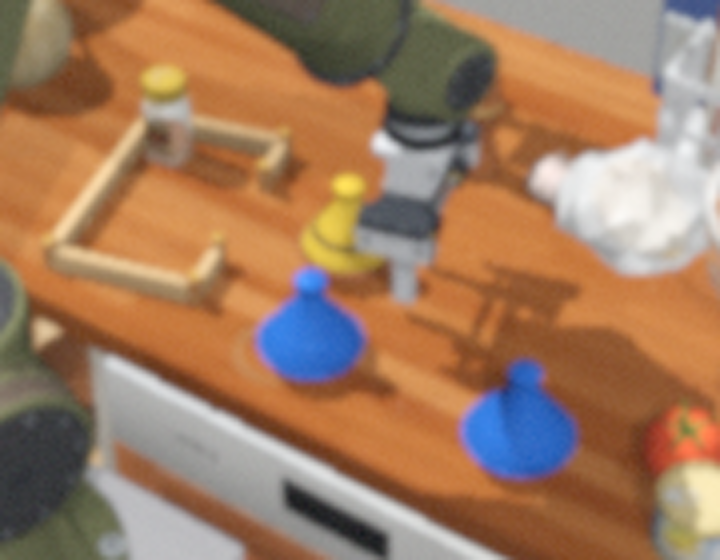

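Run:
```python
from h import *
t=load('top');s=load('scene')
T=lambda x,y:(170+x/4-.375,150+y/4-.375);S=lambda x,y:(170+x/4-.375,150+y/4-.375)
k=plane(t,*T(421,202),.092);print('knob',k,tri(t,T(421,202),s,S(349,186)))
n=plane(t,*T(297,306),.036);f=plane(t,*T(256,160),.036)
print(n,f)
# dish left edge circle: leftmost 366, top 151, bottom 264
for p in((366,207),(415,151),(415,264)): print(plane(t,*T(*p),.0185))
for N,F in((n,f),(np.array([.4154,.0706,0]),np.array([.5353,.1015,0]))):
    o=(N+F)/2;e=(F-N)[:2];print(np.arctan2(e[1],e[0]));e/=np.linalg.norm(e);d=(k-o)[:2];print(o,'g',d@e,d@np.array([-e[1],e[0]]))
```

```text
knob [ 0.49443726 -0.02996459  0.092     ] [ 0.49489068 -0.0308373   0.09612532]
[0.4165441  0.07134365 0.036     ] [0.5358876  0.10221531 0.036     ]
[0.49614346 0.01369736 0.0185    ]
[ 0.54134025 -0.02799615  0.0185    ]
[ 0.44827907 -0.02524053  0.0185    ]
0.25313032415254233
[0.47621585 0.08677948 0.036     ] g -0.011596136405199702 -0.11758710626704537
0.252226332498779
[0.47535 0.08605 0.     ] g -0.010469327550526564 -0.11710722856215208
```

{"op": "step_arm", "data": {
  "motion": [
    [[0,0.009,0,0,0,0],[0,0.008,-0.008,0,0,0],[0,0,-0.01,0,0,0],[0,0,-0.006,0,0,0],[0,0,-0.005,0,0,0],[0,0,-0.005,0,0,0],[0,0.002,-0.008,0,0,0],[0,0.003,-0.01,0,0,0],[0,0.003,-0.01,0,0,0],[0,0.003,-0.01,0,0,0],[0,0,-0.006,0,0,0],[0,0,0,0,0,0]]
  ]
}}

```text
time_s: 9.5
ee_pos: [0.5053, -0.0264, 0.0104]
eef_rot: [-2.451, 1.571, 2.512]
force: [0.5, 0.9, 0.1]
grip_width: 0.0597
```

Run:
```python
from h import *
s=load('scene');t=load('top')
a=cv2.resize(t['pixels'][150:280,170:370],None,fx=4,fy=4,interpolation=cv2.INTER_CUBIC)[:,:,::-1]
b=cv2.resize(s['pixels'][150:270,180:320],None,fx=5,fy=5,interpolation=cv2.INTER_CUBIC)[:,:,::-1]
cv2.imwrite('pics/g1.png',a);cv2.imwrite('pics/g2.png',b)
```

```text
(no output)
```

View pics/g1.png

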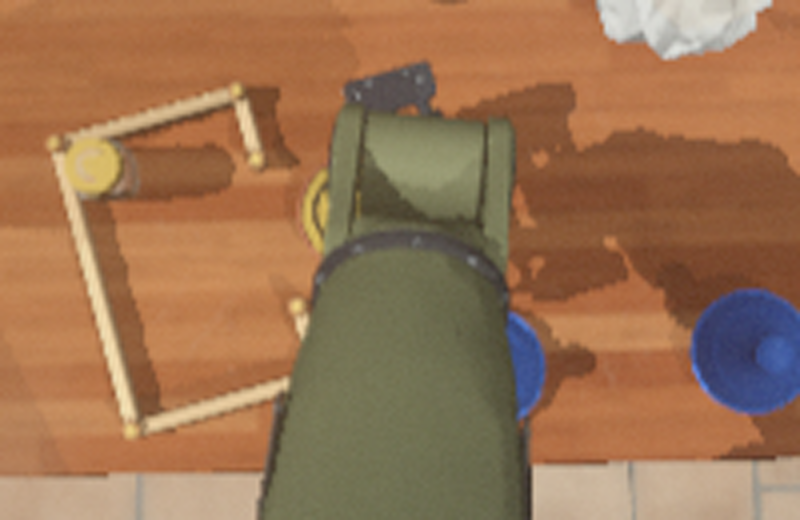

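View pics/g2.png

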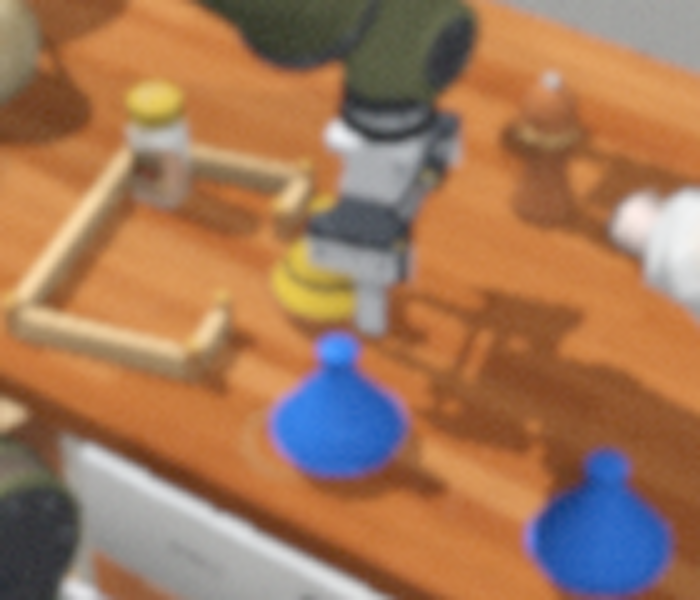

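The arm hides the knob in the top view, so I'll back off briefly to check the dish's alignment before the doorway.

{"op": "step_arm", "data": {
  "motion": [
    [[0,0,0.015,0,0,0],[0,0,0.03,0,0,0],[0,0,0.03,0,0,0],[0,0,0,0,0,0],[0,0,0,0,0,0]]
  ]
}}

```text
time_s: 10.22
ee_pos: [0.5238, -0.0997, 0.0103]
eef_rot: [-2.23, 1.57, 2.733]
force: [-0.0, 0.7, 0.5]
grip_width: 0.0602
```

Run:
```python
from h import *
s=load('scene');t=load('top')
a=cv2.resize(t['pixels'][170:250,200:320],None,fx=6,fy=6,interpolation=cv2.INTER_CUBIC)[:,:,::-1]
b=cv2.resize(s['pixels'][160:250,180:300],None,fx=6,fy=6,interpolation=cv2.INTER_CUBIC)[:,:,::-1]
cv2.imwrite('pics/i1.png',a);cv2.imwrite('pics/i2.png',b)
```

```text
(no output)
```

View pics/i1.png

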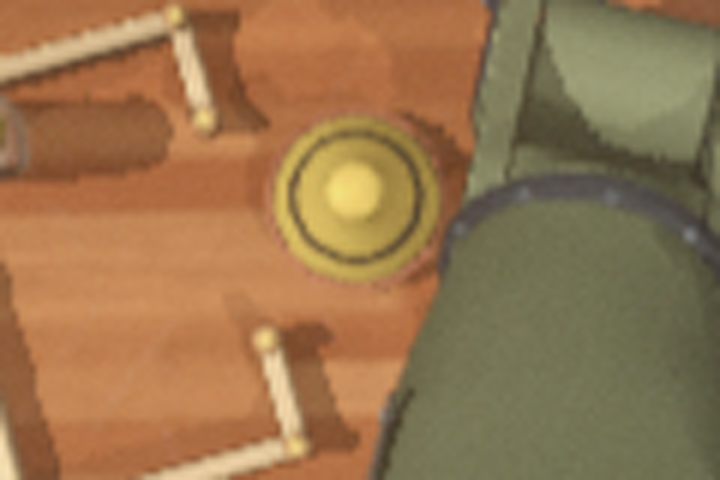

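View pics/i2.png

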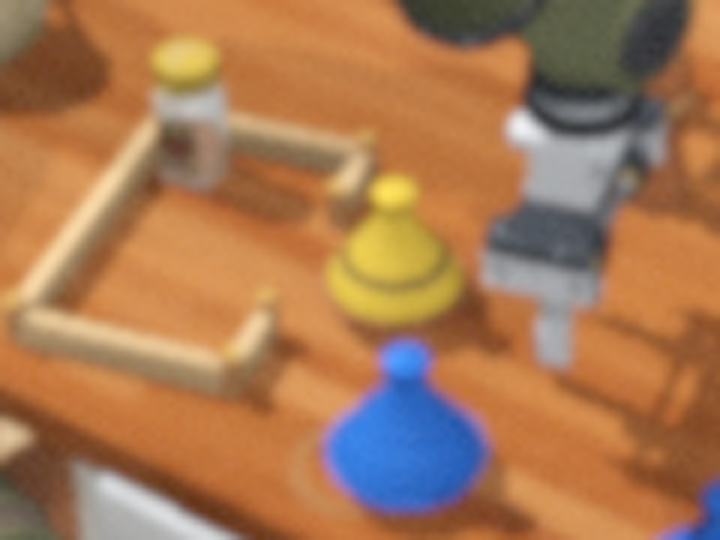

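Run:
```python
from h import *
t=load('top')
T=lambda x,y:(200+x/6-.42,170+y/6-.42)
k=plane(t,*T(354,191),.092);d=plane(t,*T(357.5,198.5),.0185)
n=plane(t,*T(265,339),.036);f=plane(t,*T(205,120),.036)
print(n,f,np.linalg.norm(n-f))
for q in(k,d):
    for cf in (None,(np.array([.4154,.0706,0]),np.array([.5353,.1015,0]))):
        N,F=cf or (n,f)
        o=(N+F)/2;e=(F-N)[:2];a=np.arctan2(e[1],e[0]);e/=np.linalg.norm(e);v=(q-o)[:2];print(q,a,'g',v@e,v@np.array([-e[1],e[0]]))
    tc=np.array([.5238,-.0997]);h=.249;v=q[:2]-tc;print('rel tool',v@[np.cos(h),np.sin(h)],v@[-np.sin(h),np.cos(h)])
```

```text
[0.41669941 0.07175552 0.036     ] [0.53602409 0.10181482 0.036     ] 0.123052594961364
[0.4918021  0.02072597 0.092     ] 0.24677717172034355 g -0.001164367048851918 -0.06782968957477255
[0.4918021  0.02072597 0.092     ] 0.252226332498779 g -0.00037075456022826563 -0.06736292293060565
rel tool -0.0013339008984386102 0.12459735114777215
[0.49207185 0.02026911 0.0185    ] 0.24677717172034355 g -0.0010143903675699838 -0.06833860441832197
[0.49207185 0.02026911 0.0185    ] 0.252226332498779 g -0.00022355325067709655 -0.06787264746148454
rel tool -0.001185055817045951 0.12408810418935365
```

{"op": "step_arm", "data": {
  "motion": [
    [[0,0,-0.025,0,0,0],[0,0,-0.025,0,0,0],[0,0,-0.015,0,0,0],[0,0,-0.006,0,0,0],[0,0,-0.005,0,0,0],[0,0,-0.006,0,0,0],[0,0.0005,-0.008,0,0,0],[0,0,-0.01,0,0,0],[0,0,-0.01,0,0,0],[0,0,-0.01,0,0,0],[0,0,-0.01,0,0,0],[0,0,-0.008,0,0,0]]
  ]
}}

```text
time_s: 11.88
ee_pos: [0.4902, 0.035, 0.0105]
eef_rot: [-0.214, 1.571, -1.534]
force: [0.2, -0.7, 0.4]
grip_width: 0.0602
```

Run:
```python
from h import *
from station import get_obs
s=load('scene')
b=cv2.resize(s['pixels'][150:260,170:300],None,fx=5,fy=5,interpolation=cv2.INTER_CUBIC)[:,:,::-1]
cv2.imwrite('pics/j2.png',b);o=get_obs();print(o['ee_pos'],o['force'])
```

```text
[0.49000098 0.03555566 0.01042775] [ 0.36602968  0.83628083 -0.02060527]
```

View pics/j2.png

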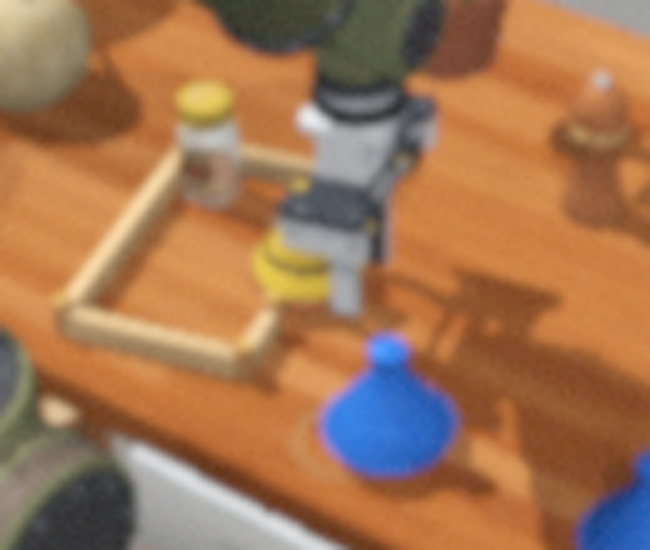

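The dish is midway through the doorway, upright, with negligible force on it. I'll continue.

{"op": "step_arm", "data": {
  "motion": [
    [[0,0,-0.008,0,0,0],[0,0,-0.01,0,0,0],[0,0,-0.01,0,0,0],[0,0,-0.01,0,0,0],[0,0,-0.01,0,0,0],[0,0,-0.01,0,0,0],[0,0,-0.01,0,0,0],[0,0,-0.006,0,0,0],[0,0,-0.003,0,0,0],[0,0,0,0,0,0],[0,0,0,0,0,0]]
  ]
}}

```text
time_s: 13.3
ee_pos: [0.4713, 0.1088, 0.0104]
eef_rot: [2.455, 1.571, 1.134]
force: [-0.2, -0.8, 0.9]
grip_width: 0.0598
```

{"op": "step_arm", "data": {
  "motion": [
    [[0,0,0.015,0,0,0],[0,0,0.03,0,0,0],[0,0,0.04,0,0,0],[0,0,0.04,0,0,0],[-0.04,0,0.03,0,0,0],[-0.05,0,0.03,0,0,0],[-0.05,0,0.03,0,0,0],[0,0,0,0,0,0],[0,0,0,0,0,0]]
  ]
}}

```text
time_s: 14.42
ee_pos: [0.5239, -0.0997, 0.1495]
eef_rot: [-2.086, 1.569, 2.876]
force: [-0.3, 0.0, -0.5]
grip_width: 0.0596
```

Run:
```python
from h import *
from station import get_obs
s=load('scene');t=load('top')
a=cv2.resize(t['pixels'][165:265,175:300],None,fx=6,fy=6,interpolation=cv2.INTER_CUBIC)[:,:,::-1]
b=cv2.resize(s['pixels'],None,fx=1.5,fy=1.5,interpolation=cv2.INTER_CUBIC)[:,:,::-1]
cv2.imwrite('pics/k1.png',a);cv2.imwrite('pics/k2.png',b);print(get_obs()['time_s'])
```

```text
14.525
```

View pics/k1.png

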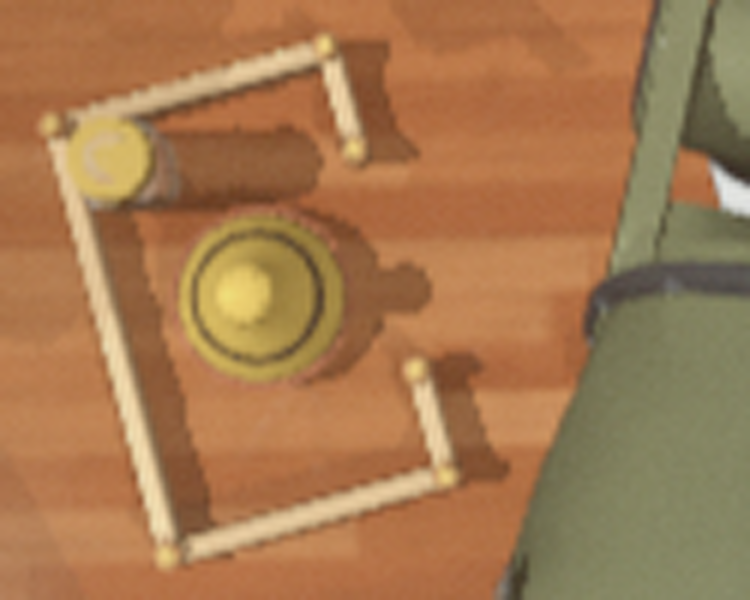

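View pics/k2.png

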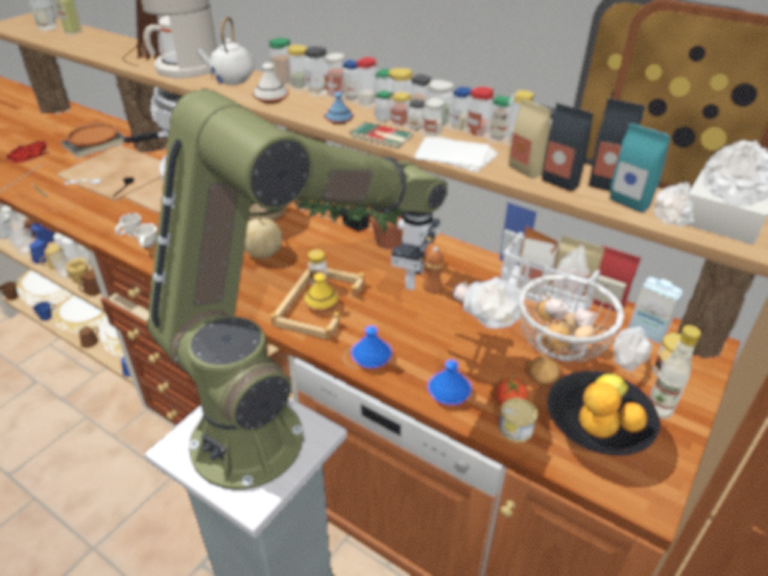

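The top crop shows the dish at (261,298), inside the rails, upright and clear of the jar. In the scene view the hand is clear and the blue look-alikes and other things stand as before. Next I'll measure the dish's position.

Run:
```python
from h import *
from station import get_obs
t=load('top')
T=lambda x,y:(175+x/6-.42,165+y/6-.42)
n=plane(t,*T(415,370),.036);f=plane(t,*T(354,149),.036);o=(n+f)/2;e=(f-n)[:2];e/=np.linalg.norm(e)
for q in(plane(t,*T(243,293),.092),plane(t,*T(261.5,298),.0185),plane(t,*T(110,158),.1)):
    v=(q-o)[:2];print(q,v@e,v@[-e[1],e[0]])
s=load('scene')
for c in(t,s):
  for st,ce,m in blobs(c,(105,130,60),(125,255,255),200): print(c['n'],ce)
print(get_obs()['ee_pos'],abs(get_obs()['joint_vel']).max())
```

```text
[0.45816487 0.15670233 0.092     ] -0.0005070506437182043 0.07198363034220755
[0.45756191 0.15617824 0.0185    ] -0.0012204522299430723 0.07162407974944153
[0.52943941 0.22365959 0.1       ] 0.08505561649565498 0.11933724946886623
top [357.55349501 237.39657632]
scene [247.24936387 233.48854962]
scene [299.48407643 256.92144374]
[ 0.52405325 -0.09890141  0.14930302] 0.008295701479762356
```

The dish centre is at gallery (-1, 72) mm, past the required 58 mm. The blue look-alikes have not moved, and the jar is within 3 mm of its given place.

```bash
python3 -c "
from station import ticket
print(ticket.hand_in())"
```

```text
the job is handed in; nothing more can be done
None
```

I pushed the yellow tagine into the gallery and handed the job in at about 15 s. I used the two fingers, 60 mm apart, low on the dish: first straight to the doorway's axis, then through between the posts. It was never gripped, lifted or tipped.

- **Position:** the last check put the dish centre at gallery x ≈ -1 mm, y ≈ 72 mm (58 mm needed). It stands upright and does not touch the rails or the jar.
- **Other things:** the blue look-alikes are within a fraction of a pixel of where they started. One of them was hidden by the arm in the top view, so I checked it only in the scene view. The jar measured about 3 mm from its stated place, which is within measuring error. I checked the remaining things only by eye, and they looked undisturbed.
- **Hand and force:** the hand is clear, with the fingertips 0.15 m above the worktop and about 0.26 m from the dish. Every force I read was about 1 N.

One disagreement came up mid-way: the camera put the tagine about 3 mm off the middle of the fingers. I therefore aligned it against the posts as the camera saw them, and checked that again before the doorway.

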